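Clamp a scoop blank in the open bay of a three-bay carving jig

ROBOT

A 6-joint arm with a two-finger parallel gripper is mounted at the origin on the work surface. World frame = base frame: x ahead of the robot, y to its left, z up, the work surface at z = 0. Lengths are in m, angles in rad, forces in N, time in s.
With the tool pointing down it reaches from about 0.35 to 1 m from the base axis. Payload 7.1 kg.
Tool frame: the origin (TCP) lies on the mounting face of the last link; the fingertips stand 173 mm ahead of it and the grasp point (between the pads) lies 155 mm ahead of it; z points along the fingers, y is the line along which they close (so a half turn about z gives the same grasp; the last joint's range is limited). The gripper opens to 85 mm and grips with 20 to 120 N. Pads are 22 mm wide; open, the fingers measure 114 mm over their backs; the gripper's body (76 mm by 85 mm) begins 54 mm behind the grasp point. The pads swing forward as they close: fully open they stand 13 mm farther back than shut.
Start: joints at [1.232, 0.423, 1.63, -0, 1.089, -0.019], TCP at [0.196, 0.593, 0.405] pointing down, gripper open.
Joint ranges: [-3, 3], [-0.9, 2.11], [0.09, 2.58], [-1.31, 4.45], [0.11, 2.69], [-2.54, 2.54]. Speed limits (rad/s): [2.39, 2.39, 3.01, 3.14, 3.14, 3.14].

INTERFACE

Orientations are given as a unit quaternion [w, x, y, z].
In Python, from rig import robot gives the robot as it stands.
- The arm moves only by the shell command python3 -m creep 'ROWS' [FORCE]. ROWS is JSON, a list that holds one entry, the list of rows, each a list of 5 numbers: the shift along the tool's x, y, z in mm, then the turn about the tool's z in degrees, then the closure in counts, from 0 (fully open) to 255 (shut). In form: [[[tx, ty, tz, twist, hand], ...]]. A call has exactly 10 rows; each row is the pose to reach, as a shift and turn from the pose commanded when the call began, along the tool's axes at that moment; what a row does not reach only later rows make up. A row lasts 1/8 s, in which the tool goes at most 62.5 mm and 10.7 degrees, less where a joint would pass 70% of its speed; a pose out of reach is approached as far as the arm can. A call with a gripper value outside its range is refused whole. The fingers move at their own pace and stop on an object; FORCE is the grip in N (left out, the last holds). Time passes only in rows, so rows that repeat a pose let the fingers close, or fill a call up. It gives the time, the measured TCP pose, the force, the opening and the grip force at its end, in the units of the state.
- robot.state(): the state, without advancing time (a new reading comes with each control period).
- robot.camera(name): name is "scene" or "top"; returns the picture (384x512x3 uint8, blue, green, red); there is no depth.
- robot.get_calibration(name): a dict with "vertical_fov" (degrees; the focal length in pixels is half the picture's height over the tangent of half this angle, whatever the lens; pixels are square), "cx", "cy" (the principal point, pixels), "pose" (4x4, takes a point from camera to world coordinates). Camera axes: x right, y down, z forward; pixel columns grow to the right and rows downward; lengths in m; the calibration is good to about 2 mm. A picture is of the moment at which its call begins. get_calibration takes no time and is no camera call.
- robot.hand_in(): hands the job in; it is judged then, once.
The state is a dict: "time_s": time; "qpos": joint angles; "joint_vel": joint speeds; "tau": joint torques, N m; "tool_pos": TCP position; "tcp_rot": TCP orientation; "contact_force": force on the tool from outside, world axes, zero at the start; "torque": the same for the moment, N m; "width": finger opening in m; "finger_force": force on a finger pad.
Only numpy, scipy, OpenCV 4.12 (cv2) and the standard library are available. Lean on these libraries where they do the work, as an engineer would, in place of code of your own. Each camera call takes 0.05 s, during which the arm holds its last target. There are 200 camera calls.

TASK

Lay the loose scoop blank flat in the jig's empty bay, bowl end towards the fixed metal stop, and let go of it. Then turn that bay's knob clockwise, by feel, until its sprung pad holds the blank against the stop with about 10 N: firm, but short of bottoming the pad's spring. Do not brush the two neighbouring knobs or disturb the axe, the whetstone and the wooden cup.

Things in the scene. Friction and masses are not known exactly. Their poses are not given: they have to be found in the camera images.
- blank: Loose scoop blank of pale wood, about 60 g, 108 mm long, 24 mm thick, flat on the green mat. Origin: centre of its underside; z up; x along its length. Handle 22 mm wide from x = -54 to +17 mm; bowl end 44 mm wide to +47 mm, then its tip, 26 mm wide, to +54 mm. Centre of mass near x = +6 mm; pinch it across the handle's sides at about x = -4 mm.
- bay_bed (a point): Point on the bed of the jig's empty bay (24 mm above the table) where the clamped blank's middle goes, within about 6 mm. z up, x along the bay from its knob to its stop, y across. No side walls: lay the blank along x, within 8 mm and 7 degrees of the middle line. With its middle at x = -5 mm (-4 mm if the knob is already at 0.15 rad) it clears both pad and stop by 3 mm or more.
- knob_open_grip (a point): Centre of the grip of the empty bay's knob, on its vertical axis, 73 mm above the table, 106 mm from bay_bed towards -x. The knob is a black disc with an upright bar 40 mm long and 14 mm thick; the bar's top is 10 mm above this point and the disc 18 mm below it. x along the bar, z up. Pinch it across the 14 mm.
- knob_open (a joint): Angle of the empty bay's knob, rad: 0 with the bar along the bay's x, grows clockwise seen from above, to 1.9; starts at 0 to 0.15; stays where left. Friction 0.16 N m, against the motion and, at rest, either way. The pad pushes the blank to the stop (under 1 N) and bites at 0.75 to 1.35; from there 80 N and 0.8 N m more per rad: 0.12 rad past the bite is right (10 N, 0.1 N m). At 16 N its spring bottoms.
- jaw_open: The empty bay's jaw: steel bar from the housing under the knob, with a rubber pad 30 mm wide on a 8 N/mm spring, acting 12 mm above the bed. With the knob at 0 its origin is 33 mm from bay_bed towards -x and 6 mm below it, and the pad's face is 63 mm from bay_bed towards -x; both move to +x by 10 mm per rad of the knob.
- knob_a_grip (a point): Grip centre of a neighbouring knob, of the same shape and height as the empty bay's, 66 or 132 mm from it across the bays; x along its bar. Its bay already holds a blank. Not to be touched.
- knob_b_grip (a point): Grip centre of the other neighbouring knob, likewise.
- knob_a: The first neighbouring knob itself, origin on its axis at the underside of its disc, 47 mm above the table.
- knob_b: The other neighbouring knob itself, likewise.
- knob_a_end (a point): End of the first neighbouring knob's bar, 20 mm from its axis.
- knob_b_end (a point): End of the other neighbouring knob's bar, 20 mm from its axis.
- axe: Carving axe lying flat, 320 mm long along its y, head at +y; steel head up to 80 mm broad reaching 65 mm to -x, 25 mm high. Leave alone.
- whetstone: Grey stone on a dark wooden base, 150 x 55 x 28 mm, long side along its x. Leave alone.
- wooden_cup: Wooden cup, 72 mm across, 70 mm high. Leave alone.
- blank_bowl (a point): Middle of the top of the blank's wide bowl end, 32 mm from its origin towards +x, 24 mm up.
- bay_open: The empty bay: dark wooden floor 225 x 62 x 6 mm on the plywood board, origin under it, 33 mm from bay_bed towards -x, same axes. At its +x end an aluminium stop 50 mm wide, 28 mm high; its face was set anywhere from 52.5 to 58.5 mm beyond bay_bed and stays there (exact place not reported). Two like bays beside it hold clamped blanks.
There are look-alikes about, which are no part of the job. Leave any blue or red look-alike of the blank alone.

How it is judged:
On the way, in this order (a step that is already met when the one before it is completed fails the run):
1. the blank lies flat in the empty bay, bowl end towards the stop, let go, the pad not yet biting (y of blank in the frame of bay_bed between -0.008 and 0.008 m and x of blank in the frame of bay_bed between -0.012 and 0.012 m and z of blank in the frame of bay_bed between -0.003 and 0.003 m and angle between the x axis of blank and the x axis of bay_bed, either way round below 0.12 rad and contact force between the fingers and blank below 0.2 N and contact force between jaw_open and blank below 3 N and x of blank_bowl in the frame of bay_bed above 0.015 m), for 0.2 s.
2. the pad holds the blank against the stop with 5 to 15 N (contact force between jaw_open and blank between 5 and 15 N), for 0.3 s.
At the end, for the whole second after the job is handed in: The blank lies flat (within 3 mm) on the bed of the empty bay, bowl end to the stop, within 8 mm of the bay's middle line, 12 mm lengthwise of bay_bed and 0.12 rad of the bay's direction, at rest, and the pad presses on it with 5 to 15 N; knob and blank are released (all of step 2 and y of blank in the frame of bay_bed between -0.008 and 0.008 m and x of blank in the frame of bay_bed between -0.012 and 0.012 m and z of blank in the frame of bay_bed between -0.003 and 0.003 m and angle between the x axis of blank and the x axis of bay_bed, either way round below 0.12 rad and linear speed of blank below 0.01 m/s and contact force between the fingers and blank below 0.2 N and x of blank_bowl in the frame of bay_bed above 0.015 m); the robot touches nothing.
It fails at once if the pad or jaw presses on the blank with more than 20 N (contact force between jaw_open and blank above 20 N).
It fails at once if a neighbouring knob is brushed (touched with more than 1 N, or turned) (contact force between anything else and knob_a above 1 N or contact force between anything else and knob_b above 1 N or distance of any of knob_a_end, knob_b_end from where it was at the start of the episode above 0.002 m).
It fails at once if the axe, whetstone or cup is moved by more than 15 mm (distance of any of axe, whetstone, wooden_cup from where it was at the start of the episode above 0.015 m).
It also fails if it takes over 59 s, if anything falls off the work surface, if the arm or the gripper's body presses on something with over 40 N, if the wrist force passes 120 N, or if a joint passes its speed limit or range.

## Working session

There is one attempt and no reset: what is moved stays moved. The work goes in short steps, Python scripts to look and compute and a shell command to move; the robot and the scene stay as the last step left them, time stands still between calls to the robot, and variables do not carry over. Pictures are saved under pics/ and viewed, at most 10 in all, crops included, and the job is handed in when it is done.

```bash
mkdir -p pics; ls
python3 - <<'E'
from rig import robot
import cv2,numpy as np
for n in("scene","top"):
    im=robot.camera(n); cv2.imwrite(f"pics/{n}0.png",im)
    c=robot.get_calibration(n); print(n,c["vertical_fov"],c["cx"],c["cy"],np.round(c["pose"],4).tolist())
print(robot.state())
E
```

```text
pics
scene 50.775157849508396 254.88902532498005 196.7392880044211 [[-0.8558, 0.3903, -0.3395, 0.9365], [0.517, 0.6676, -0.5357, 0.673], [0.0176, -0.634, -0.7731, 1.2112], [0.0, 0.0, 0.0, 1.0]]
top 46.867798651088556 254.86733328866313 197.03485878818998 [[-0.0018, -0.9938, 0.111, 0.2846], [-1.0, 0.0017, -0.0005, -0.107], [0.0003, -0.111, -0.9938, 1.5116], [0.0, 0.0, 0.0, 1.0]]
{'time_s': 0.1, 'qpos': array([ 1.23201315e+00,  4.23757712e-01,  1.63064107e+00,  1.65199933e-06,
        1.08859187e+00, -1.89848217e-02]), 'joint_vel': array([ 0.0010366 , -0.00259091, -0.00374362, -0.00036707,  0.00109194,
        0.00030198]), 'tau': array([ 6.43812455e-04, -5.58426905e+01, -2.82442474e+01, -5.46268575e-05,
        3.04721951e-03,  2.40171079e-05]), 'tool_pos': array([0.19636259, 0.59307237, 0.40401664]), 'tcp_rot': array([-1.25093608e-04,  1.59219011e-01,  9.87243039e-01, -6.87713715e-04]), 'contact_force': array([-0.51440711,  1.51953301, -0.28850984]), 'torque': array([-0.0164875 , -0.02429481,  0.05411312]), 'finger_force': 0.0, 'width': 0.08562071871446916}
```

View pics/top0.png

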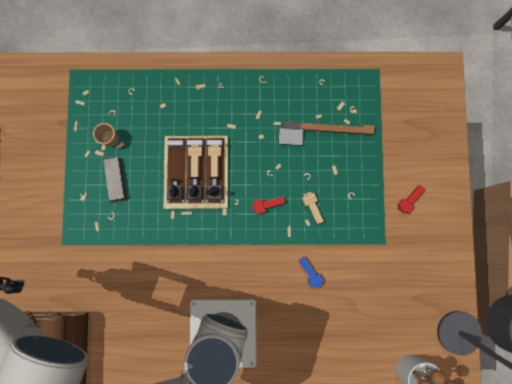

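View pics/scene0.png

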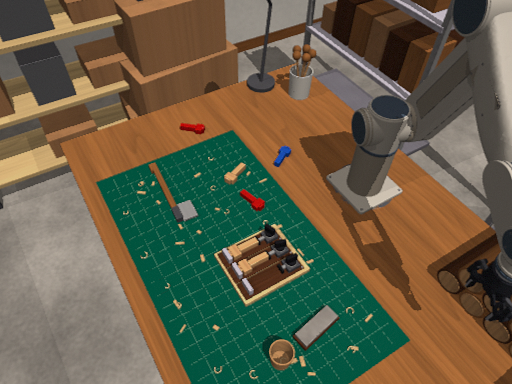

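The top picture shows these candidates: loose pale blank (313,207), red look-alikes (268,205) and (411,199), blue one (311,272), and clamped pale blanks (195,165) and (214,165). I choose the pale one at (313,207). The empty bay is the leftmost at (176,168), with its knob near (175,190) and its stop at the top. Next is a close crop, plus the measurements.

Run:
```python
import cv2,numpy as np
t=cv2.imread("pics/top0.png"); s=cv2.imread("pics/scene0.png")
a=cv2.resize(t[130:214,158:234],None,fx=5,fy=5,interpolation=cv2.INTER_CUBIC)
b=cv2.resize(t[185:230,295:331],None,fx=6,fy=6,interpolation=cv2.INTER_CUBIC)
c=cv2.resize(s[222:304,210:314],None,fx=4,fy=4,interpolation=cv2.INTER_CUBIC)[:, :]
out=np.zeros((600,800,3),np.uint8)
out[:420,:380]=a; out[:270,384:600]=b; out[272:600,384:800]=c
cv2.imwrite("pics/crop0.png",out)
```

```text
(no output)
```

View pics/crop0.png

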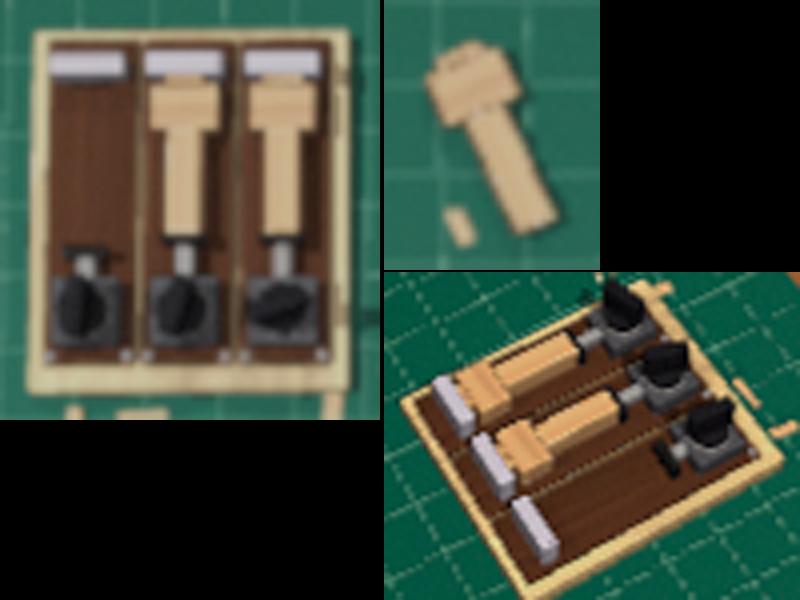

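The chosen piece is plain pale wood, with its bowl up-left and its handle down-right. The empty bay is on the left (stop at (176,143), knob at (175,192)), and its bar is nearly along the bay.

```bash
cat > h.py <<'E'
import numpy as np,cv2
from rig import robot
def ray(n,px,z):
    c=robot.get_calibration(n);P=np.array(c["pose"]);f=192/np.tan(np.radians(c["vertical_fov"])/2)
    px=np.atleast_2d(px).astype(float)
    d=np.c_[(px[:,0]-c["cx"])/f,(px[:,1]-c["cy"])/f,np.ones(len(px))]@P[:3,:3].T
    return P[:3,3]+d*((z-P[2,3])/d[:,2])[:,None]
def crop(im,x0,y0,x1,y1,k=6):
    return cv2.resize(im[y0:y1,x0:x1],None,fx=k,fy=k,interpolation=cv2.INTER_CUBIC)
def unc(p,x0,y0,k=6): return (np.asarray(p,float)+.5)/k-.5+[x0,y0]
E
python3 - <<'E'
from h import *
t=cv2.imread("pics/top0.png")
def big(m,mode=cv2.RETR_EXTERNAL):
    return max(cv2.findContours(m,mode,cv2.CHAIN_APPROX_NONE)[0],key=cv2.contourArea)
# blank
c=crop(t,295,185,331,230);hsv=cv2.cvtColor(c,cv2.COLOR_BGR2HSV)
m=cv2.inRange(hsv,(5,40,120),(30,255,255));ct=big(m)
m=cv2.drawContours(0*m,[ct],-1,255,-1);pts=np.argwhere(m)[:,::-1]
W=ray("top",unc(pts,295,185),.021)[:,:2];ce=W.mean(0);w,v=np.linalg.eigh(np.cov((W-ce).T));ax=v[:,1]
u=(W-ce)@ax;l=(W-ce)@v[:,0]
if abs(l[u>.02]).max()<abs(l[u<-.02]).max(): ax=-ax;u=-u
print("blank centroid",ce,"origin",ce-.00735*ax,"yaw",np.degrees(np.arctan2(ax[1],ax[0])),"ext",u.min(),u.max(),np.ptp(l))
# bays: dark inside of pale frame
c=crop(t,158,130,234,214);hsv=cv2.cvtColor(c,cv2.COLOR_BGR2HSV)
pale=cv2.inRange(hsv,(10,30,150),(35,160,255))
fr=big(pale);full=cv2.drawContours(0*pale,[fr],-1,255,-1)
r=cv2.minAreaRect(fr);print("frame",ray("top",unc(cv2.boxPoints(r),158,130),.018)[:,:2].round(4).tolist())
ins=cv2.morphologyEx(full&~pale,cv2.MORPH_OPEN,np.ones((5,5)));h=big(ins)
B=ray("top",unc(cv2.boxPoints(cv2.minAreaRect(h)),158,130),.024)[:,:2]
print("inner",B.round(4).tolist(),[np.linalg.norm(B[i]-B[i-1]).round(4) for i in range(4)])
# stops
s=cv2.inRange(hsv,(110,10,150),(160,70,255))
for k in cv2.findContours(s,cv2.RETR_EXTERNAL,cv2.CHAIN_APPROX_NONE)[0]:
    if cv2.contourArea(k)>400:
        b=ray("top",unc(k[:,0],158,130),.052)[:,:2];print("stop",b.min(0),b.max(0),ray("top",unc(cv2.minAreaRect(k)[0],158,130),.052)[0,:2])
# knob: black
kb=cv2.inRange(hsv,(0,0,0),(180,255,48));n,lab,st,cc=cv2.connectedComponentsWithStats(kb)
for i in range(1,n):
    if st[i,4]>300: print("black",st[i],ray("top",unc(cc[i],158,130),.06)[0,:2])
E
```

```text
blank centroid [ 0.4208443  -0.30209103] origin [ 0.41411574 -0.30504889] yaw 23.730131319525057 ext -0.06165166749618607 0.049076234139279626 0.04745384620926624
frame [[0.665, 0.2081], [0.6646, -0.0118], [0.3958, -0.0132], [0.3962, 0.2024]]Traceback (most recent call last):
  File "<stdin>", line 18, in <module>
  File "<stdin>", line 4, in big
ValueError: max() iterable argument is empty
```

Run:
```python
from h import *
t=cv2.imread("pics/top0.png")
c=crop(t,158,130,234,214);hsv=cv2.cvtColor(c,cv2.COLOR_BGR2HSV);k=6
br=cv2.inRange(hsv,(0,70,20),(14,255,125))
print("brown frac",br.mean()/255)
n,lab,st,cc=cv2.connectedComponentsWithStats(br)
for i in range(1,n):
    if st[i,4]>1500:
        x,y,w,h,a=st[i];R=cv2.minAreaRect(np.argwhere(lab==i)[:,::-1].astype(np.float32))
        b=ray("top",unc([[x,y],[x+w-1,y+h-1]],158,130),.024)[:,:2];print("brown",st[i],b.round(4).tolist(),R[2])
s=cv2.inRange(hsv,(110,8,140),(165,80,255))
n,lab,st,cc=cv2.connectedComponentsWithStats(s)
for i in range(1,n):
    if st[i,4]>400:
        x,y,w,h,a=st[i];b=ray("top",unc([[x,y],[x+w-1,y+h-1]],158,130),.052)[:,:2];print("stop",st[i],b.round(4).tolist(),ray("top",unc(cc[i],158,130),.052)[0,:2])
g=hsv[...,2]
kb=(g<45).astype(np.uint8);n,lab,st,cc=cv2.connectedComponentsWithStats(kb)
for i in range(1,n):
    if st[i,4]>300: print("black",st[i],ray("top",unc(cc[i],158,130),.06)[0,:2])
# grey housing
gr=cv2.inRange(hsv,(0,0,30),(180,60,130));gr[:, :]=cv2.morphologyEx(gr,cv2.MORPH_OPEN,np.ones((5,5)))
n,lab,st,cc=cv2.connectedComponentsWithStats(gr)
for i in range(1,n):
    if st[i,4]>600: print("grey",st[i],ray("top",unc(cc[i],158,130),.045)[0,:2])
```

```text
brown frac 0.2620091896407686
brown [ 287   49  109  371 8693] [[0.6556, 0.0615], [0.4428, -0.0016]] 89.6886215209961
brown [   56    50   325   386 51506] [[0.6553, 0.1935], [0.4338, 0.0068]] 0.0
stop [ 295   61   87   29 1877] [[0.6418, 0.0538], [0.6257, 0.0054]] [0.63446348 0.02942099]
stop [ 176   62   90   28 1968] [[0.6413, 0.1205], [0.6258, 0.0704]] [0.63431467 0.09504964]
stop [  64   65   84   25 1901] [[0.6397, 0.1832], [0.6259, 0.1365]] [0.6325582  0.15980354]
black [ 193  335   54   68 2675] [0.46573879 0.09269663]
black [  74  336   53   71 2622] [0.46552447 0.15839629]
black [ 297  344   76   55 2813] [0.46600203 0.0283436 ]
grey [  64   72   94   29 1010] [0.62539712 0.15526879]
grey [ 418  124    6  199 1021] [ 0.55167171 -0.01639275]
grey [ 178  281   86  136 6925] [0.47190764 0.09432067]
grey [ 296  285   87  130 7051] [0.4716547  0.02789113]
grey [  60  299   87  118 6805] [0.47084129 0.15997564]
```

Run:
```python
from h import *
t=cv2.imread("pics/top0.png");s=cv2.imread("pics/scene0.png")
a=crop(t,164,172,190,208,16);b=crop(s,272,245,298,281,14)
out=np.zeros((580,800,3),np.uint8);out[:576,:416]=a;out[:504,420:784]=b
out=cv2.convertScaleAbs(out,alpha=2)
for i in range(0,576,80):cv2.line(out,(0,i),(6,i),(0,0,255),1)
cv2.imwrite("pics/crop1.png",out)
```

```text
(no output)
```

View pics/crop1.png

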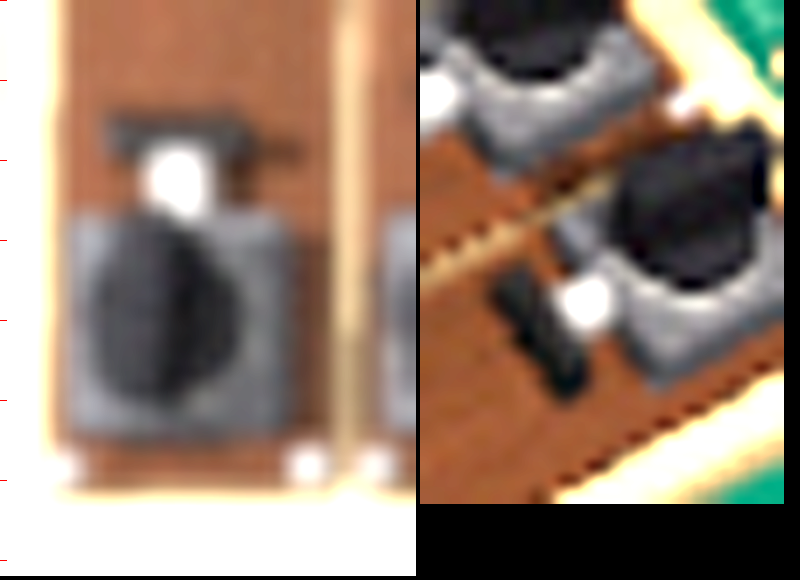

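Run:
```python
from h import *
T=lambda x,y,z:ray("top",unc([x,y],164,172,16),z)[0,:2].round(4)
print("pad face->bed",T(176,108,.044)+[.063,0])
print("housing edges",T(72,213,.047),T(292,433,.047))
print("disc edges",T(92,318,.055),T(242,318,.055),"bar ends",T(165,215,.083),T(165,405,.083))
print("floor edges",T(58,300,.024),T(335,300,.024),T(200,488,.024))
S=lambda x,y,z:ray("scene",unc([x-420,y],272,245,14),z)[0,:2].round(4)
print("scene: bar-top ends",S(765,130,.083),S(615,170,.083),"disc lo edge",S(695,290,.055),"pad",S(500,270,.044),S(565,395,.044))
```

```text
pad face->bed [0.5751 0.1612]
housing edges [0.4896 0.1819] [0.4433 0.1353]
disc edges [0.4665 0.1758] [0.4664 0.1447] bar ends [0.4841 0.1559] [0.4452 0.1552]
floor edges [0.4742 0.1891] [0.4741 0.1305] [0.4342 0.1583]
scene: bar-top ends [0.4493 0.1635] [0.4852 0.1547] disc lo edge [0.4759 0.178 ] pad [0.508  0.1456] [0.5131 0.1808]
```

The top crop shows the empty bay's disc centre at about pixel (174,191) and the pad face at row 178. Scene and top agree on the knob axis at about (0.467, 0.159), with bay_bed at about (0.574, 0.161) and yaw about 0.5°. The blank's origin is about (0.4145, -0.3045), yaw 23.7°. I'm moving over to the blank now.

```bash
python3 -m creep '[[[-42,-38,0,8,0],[-84,-76,0,16,0],[-127,-114,0,24,0],[-169,-152,0,32,0],[-211,-190,0,40,0],[-253,-228,0,48,0],[-296,-266,0,56,0],[-338,-304,0,64,0],[-380,-341,0,72,0],[-380,-341,0,80,0]]]' 40
python3 - <<'E'
from h import *
from scipy.spatial.transform import Rotation as R
open('h.py','a').write('''
from scipy.spatial.transform import Rotation as R
def go(x,y,z,yaw):
    s=robot.state();q=s["tcp_rot"];M=R.from_quat([q[1],q[2],q[3],q[0]]).as_matrix()
    d=(np.array([x,y,z])-s["tool_pos"])@M*1000
    y0=np.degrees(np.arctan2(M[1,0],M[0,0]));tw=-((yaw-y0+180)%360-180)
    print("t",s["time_s"],"shift",d.round(1),"twist",round(tw,1),"yaw0",round(y0,1),"w",s["width"],"q6",s["qpos"][5],"tilt",M[:,2].round(4))
''')
E
python3 -c "
from h import *
go(.411,-.306,.24,23.7)"
```

```text
time_s: 1.35
tool_pos: [0.4514, 0.1471, 0.4046]
tcp_rot: [0.0, 0.76, 0.65, -0.0]
contact_force: [-0.6, 1.3, -0.6]
width: 0.0851
finger_force: 0.0
t 1.35 shift [-453.9   30.   164.8] twist 57.4 yaw0 81.1 w 0.08508516450145474 q6 0.4455498982593771 tilt [ 3.e-04 -5.e-04 -1.e+00]
```

```bash
python3 -m creep '[[[-55,4,0,8,40],[-110,8,0,16,80],[-165,11,0,24,80],[-220,15,0,32,80],[-275,18,20,40,80],[-330,22,55,48,80],[-390,26,90,57,80],[-454,30,130,57,80],[-454,30,164,57,80],[-454,30,164,57,80]]]' 40
python3 -c "
from h import *
go(.411,-.306,.177,23.7)
s=robot.camera('scene');t=robot.camera('top')
a=crop(t,285,175,345,240,6);b=crop(s,205,140,265,200,6)
out=np.zeros((400,730,3),np.uint8);out[:390,:360]=a;out[:360,364:724]=b
cv2.imwrite('pics/g1.png',out)"
```

```text
time_s: 2.6
tool_pos: [0.4124, -0.3038, 0.2375]
tcp_rot: [-0.003, 0.977, 0.212, -0.002]
contact_force: [-1.0, 0.6, -0.3]
width: 0.0586
finger_force: 0.0
t 2.6 shift [-2.   1.8 60.5] twist 0.8 yaw0 24.5 w 0.05857973652374193 q6 0.484555799807846 tilt [-0.0057  0.0044 -1.    ]
```

View pics/g1.png

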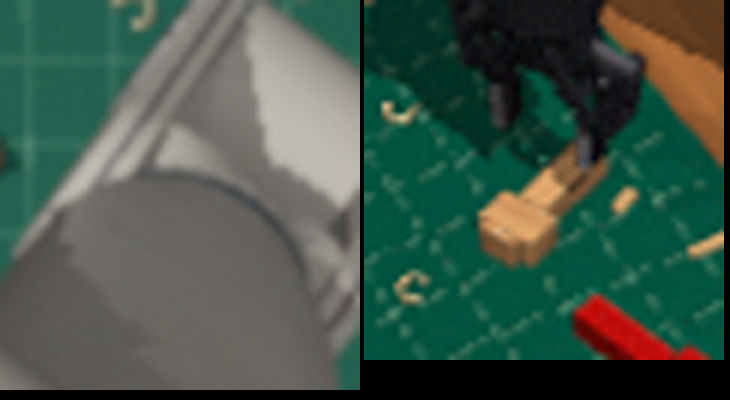

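The fingers straddle the handle at scene pixel (~240,165). Descend and grip.

```bash
python3 -m creep '[[[0,0,20,0,80],[0,0,40,0,80],[0,0,55,0,80],[0,0,63,0,80],[0,0,63,0,80],[0,0,63,0,255],[0,0,63,0,255],[0,0,63,0,255],[0,0,63,0,255],[0,0,63,0,255]]]' 40
python3 -c "
from h import *
go(.5655,.161,.30,.5)"
```

```text
time_s: 3.95
tool_pos: [0.4142, -0.3037, 0.1784]
tcp_rot: [0.0, 0.977, 0.214, 0.0]
contact_force: [-0.2, -0.1, 6.5]
width: 0.0213
finger_force: 39.7
t 3.95 shift [ 331.5 -359.  -121.8] twist 24.2 yaw0 24.7 w 0.021329984167487156 q6 0.484465070993918 tilt [ 9.e-04 -7.e-04 -1.e+00]
```

```bash
python3 -m creep '[[[0,0,-40,0,255],[0,0,-85,0,255],[25,-30,-122,2,255],[60,-65,-122,5,255],[100,-108,-122,8,255],[140,-152,-122,11,255],[180,-195,-122,14,255],[220,-238,-122,17,255],[250,-271,-122,20,255],[250,-271,-122,20,255]]]'
python3 -m creep '[[[25,-20,0,1,255],[50,-40,0,3,255],[75,-60,0,4,255],[105,-80,0,4,255],[110,-83,0,4,255],[110,-83,0,4,255],[110,-83,0,4,255],[110,-83,0,4,255],[110,-83,0,4,255],[110,-83,0,4,255]]]'
python3 -c "
from h import *
go(.5695,.161,.24,.5)
s=robot.camera('scene');t=robot.camera('top');cv2.imwrite('pics/s2.png',s);cv2.imwrite('pics/t2.png',t)
a=crop(t,150,100,240,215,5)[:575];b=crop(s,215,190,305,305,5)[:575]
cv2.imwrite('pics/g2.png',b[:, :])"
```

```text
time_s: 5.2
tool_pos: [0.5286, 0.0498, 0.2998]
tcp_rot: [-0.0, 0.999, 0.043, 0.0]
contact_force: [0.2, -0.7, 0.2]
width: 0.0212
finger_force: 39.5
time_s: 6.45
tool_pos: [0.6308, 0.1387, 0.2998]
tcp_rot: [-0.0, 1.0, 0.006, 0.0]
contact_force: [0.6, -0.1, -1.0]
width: 0.0212
finger_force: 39.4
t 6.45 shift [-61.  -23.   59.8] twist 0.2 yaw0 0.7 w 0.021184503719520666 q6 1.75721342685674 tilt [ 1.e-04  0.e+00 -1.e+00]
```

View pics/g2.png

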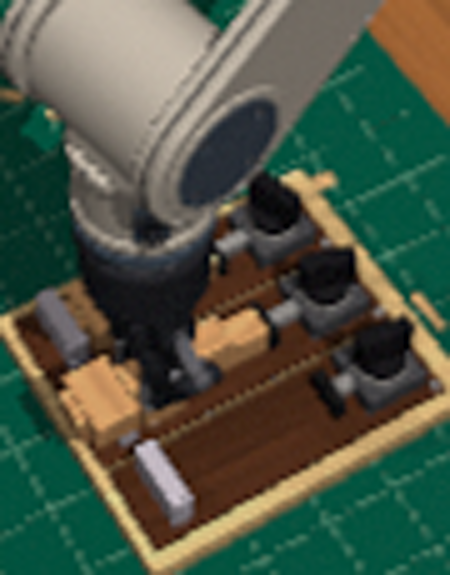

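The blank is held level with its bowl (crop (105,400)) towards the stop. I mis-summed the last shift, so it is 65 mm too far in x. I'll move over the bay and measure the offset in the hand.

```bash
python3 -m creep '[[[-20,-8,0,0,255],[-40,-15,0,0,255],[-61,-23,0,0,255],[-61,-23,15,0,255],[-61,-23,30,0,255],[-61,-23,50,0,255],[-61,-23,50,0,255],[-61,-23,50,0,255],[-61,-23,50,0,255],[-61,-23,50,0,255]]]'
python3 -c "
from h import *
go(.5695,.161,.203,.5)
s=robot.camera('scene');t=robot.camera('top');cv2.imwrite('pics/s3.png',s);cv2.imwrite('pics/t3.png',t)
b=crop(s,215,210,305,305,6);cv2.imwrite('pics/g3.png',b)"
```

```text
time_s: 7.8
tool_pos: [0.5698, 0.1612, 0.2503]
tcp_rot: [-0.0, 1.0, 0.006, 0.001]
contact_force: [-0.5, 0.5, -1.4]
width: 0.0213
finger_force: 39.4
t 7.8 shift [-0.4  0.2 47.3] twist 0.2 yaw0 0.7 w 0.02127562023081214 q6 1.8146403904422648 tilt [ 1.1e-03  3.0e-04 -1.0e+00]
```

View pics/g3.png

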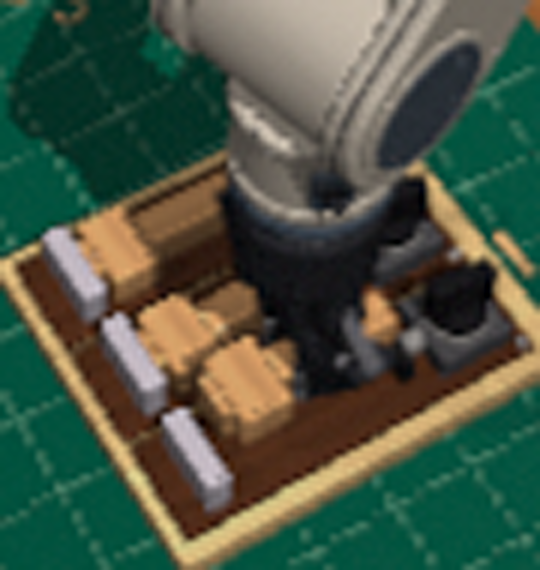

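Run:
```python
from h import *
S=lambda p,z:ray("scene",unc(p,215,210),z)[:,:2].round(4)
q=S([[202,370],[245,340],[298,388],[240,418]],.096);print(q.tolist(),"bowl centre",q.mean(0))
print("stop top corners",S([[165,415],[187,412],[232,478],[213,490]],.052).tolist())
s=cv2.imread("pics/s3.png")
# handle-end & tip silhouettes via mask of pale wood near them
hsv=cv2.cvtColor(crop(s,215,210,305,305),cv2.COLOR_BGR2HSV)
m=cv2.inRange(hsv,(8,80,110),(22,200,255))
n,lab,st,cc=cv2.connectedComponentsWithStats(m)
for i in range(1,n):
    if 300<st[i,4]<20000: print(st[i],cc[i].round(0))
```

```text
[[0.6189, 0.1453], [0.5907, 0.1416], [0.5817, 0.1793], [0.6162, 0.1788]] bowl centre [0.601875 0.16125 ]
stop top corners [[0.6368, 0.1375], [0.6259, 0.142], [0.625, 0.1868], [0.6369, 0.1875]]
[524   0  16  27 301] [533.  11.]
[  74  152  154  147 8149] [144. 229.]
[494 232  38  42 550] [512. 252.]
[  137   284   158   158 13217] [222. 357.]
[ 362  290   36   52 1361] [378. 317.]
```

Bowl centre is measured at (0.602, 0.161), so the origin is at about TCP x. The stop face is about x 0.6255 and the pad face about 0.512, so the target middle is x 0.5685. Lower it.

```bash
python3 -m creep '[[[-1,0,10,0,255],[-1,0,20,0,255],[-1,0,30,0,255],[-1,0,36,0,255],[-1,0,40,0,255],[-1,0,43,0,255],[-1,0,44,0,255],[-1,0,45,0,255],[-1,0,46,0,255],[-1,0,46,0,255]]]'
```

```text
time_s: 9.15
tool_pos: [0.5686, 0.1612, 0.2037]
tcp_rot: [0.0, 1.0, 0.006, 0.0]
contact_force: [-0.3, -0.2, -0.5]
width: 0.0214
finger_force: 39.4
```

```bash
python3 -m creep '[[[0,0,0.5,0,255],[0,0,1,0,255],[0,0,1.5,0,255],[0,0,1.5,0,255],[0,0,1.5,0,255],[0,0,1.5,0,255],[0,0,1.5,0,255],[0,0,1.5,0,255],[0,0,1.5,0,255],[0,0,1.5,0,255]]]'
```

```text
time_s: 10.4
tool_pos: [0.5686, 0.1612, 0.2024]
tcp_rot: [-0.0, 1.0, 0.006, 0.0]
contact_force: [-1.8, 0.6, 4.9]
width: 0.0208
finger_force: 40.1
```

Contact with the bed is felt (about 5 N). Release and lift.

```bash
python3 -m creep '[[[0,0,0,0,120],[0,0,0,0,120],[0,0,0,0,120],[0,0,0,0,120],[0,0,-15,0,120],[0,0,-40,0,120],[0,0,-75,0,120],[0,0,-110,0,120],[0,0,-140,0,120],[0,0,-140,0,120]]]'
python3 - <<'E'
from h import *
go(.467,.1595,.30,175)
cv2.imwrite('pics/s4.png',robot.camera('scene'))
s=cv2.imread('pics/s4.png');cv2.imwrite('pics/g4.png',crop(s,215,210,315,305))
E
```

```text
time_s: 11.65
tool_pos: [0.5694, 0.1614, 0.3458]
tcp_rot: [-0.001, 1.0, 0.006, 0.003]
contact_force: [0.1, 0.8, -0.2]
width: 0.0453
finger_force: 0.0
t 11.65 shift [-102.7    0.7   45.2] twist -174.3 yaw0 0.7 w 0.04525859808053416 q6 1.8150004655714025 tilt [ 0.006   0.0015 -1.    ]
```

View pics/g4.png

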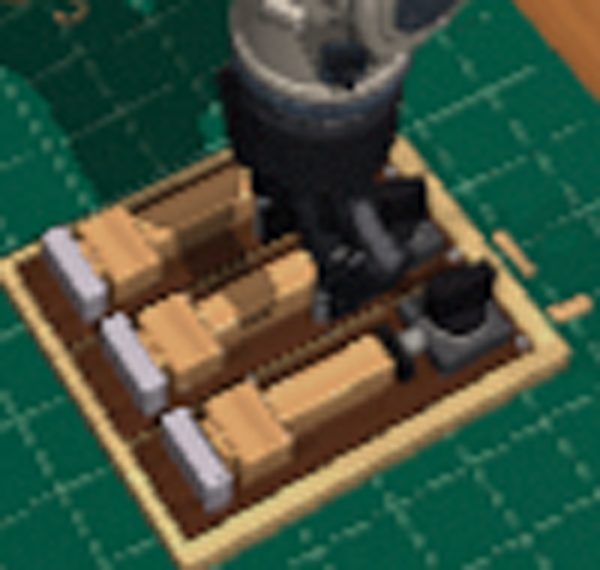

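The blank lies straight in the bay with its bowl to the stop and small gaps at both ends. Swing to the knob, half-turning the wrist at height.

```bash
python3 -m creep '[[[-20,0,0,-10,150],[-50,0,0,-20,150],[-80,0,0,-30,150],[-103,1,0,-40,150],[-103,1,0,-50,150],[-103,1,0,-60,150],[-103,1,0,-70,150],[-103,1,0,-80,150],[-103,1,0,-90,150],[-103,1,0,-100,150]]]'
python3 -m creep '[[[0,0,0,-10,150],[0,0,0,-20,150],[0,0,0,-30,150],[0,0,0,-40,150],[0,0,0,-50,150],[0,0,0,-60,150],[0,0,0,-70,150],[0,0,0,-75,150],[0,0,0,-75,150],[0,0,0,-75,150]]]'
python3 -c "
from h import *
go(.467,.1595,.26,176)
s=robot.camera('scene');t=robot.camera('top');
K=crop(s,265,240,305,280,12);cv2.imwrite('pics/g5.png',K)"
```

```text
time_s: 12.95
tool_pos: [0.4651, 0.1588, 0.3412]
tcp_rot: [-0.001, 0.636, 0.772, -0.001]
contact_force: [-0.4, -0.3, -0.6]
width: 0.0352
finger_force: 0.0
time_s: 14.2
tool_pos: [0.4654, 0.1589, 0.3418]
tcp_rot: [-0.0, 0.039, 0.999, -0.0]
contact_force: [-0.6, 0.2, -0.2]
width: 0.0351
finger_force: 0.0
t 14.2 shift [-1.7  0.8 81.8] twist -0.4 yaw0 175.6 w 0.03512958042460403 q6 -1.1888311406289702 tilt [-1.e-03 -3.e-04 -1.e+00]
```

```bash
python3 -m creep '[[[-1,1,30,0,150],[-1,1,60,0,150],[-1,1,75,0,150],[-1,1,85,0,150],[-1,1,92,0,150],[-1,1,99,0,150],[-1,1,105,0,150],[-1,1,110,0,150],[-1,1,110,0,150],[-1,1,110,0,150]]]' 30
python3 -c "
from h import *
s=robot.camera('scene')
K=crop(s,255,225,310,285,8);cv2.imwrite('pics/g6.png',K)"
```

```text
time_s: 15.55
tool_pos: [0.4667, 0.1599, 0.2323]
tcp_rot: [0.0, 0.038, 0.999, 0.0]
contact_force: [-0.0, -0.1, -0.1]
width: 0.0354
finger_force: 0.0
```

View pics/g6.png

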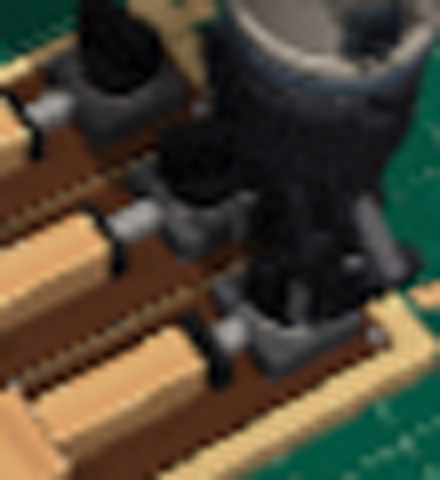

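The fingers straddle the open knob, clear of the neighbour. Close on the bar.

```bash
python3 -m creep '[[[0,0,0,0,190],[0,0,0,0,200],[0,0,0,0,210],[0,0,0,0,220],[0,0,0,0,255],[0,0,0,0,255],[0,0,0,0,255],[0,0,0,0,255],[0,0,0,0,255],[0,0,0,0,255]]]' 30
python3 -c "
from h import *
s=robot.state();print(s['torque'],s['contact_force'],s['tool_pos'],s['qpos'][5]);go(.467,.16,.23,176)"
```

```text
time_s: 16.85
tool_pos: [0.4668, 0.1608, 0.2326]
tcp_rot: [0.0, 0.038, 0.999, 0.001]
contact_force: [-1.1, 7.8, 1.7]
width: 0.0136
finger_force: 30.4
[ 1.27823749  0.37349395 -0.11060048] [-1.10989009  7.8071062   1.73716354] [0.46679457 0.16075668 0.23256541] -1.1892864086535087
t 16.85 shift [-0.3 -0.7  2.6] twist -0.4 yaw0 175.6 w 0.01364544178780013 q6 -1.1892864086535087 tilt [ 8.0e-04  1.7e-03 -1.0e+00]
```

```bash
cat > r.py <<'E'
from h import *
s=robot.state();q=s["tcp_rot"];M=R.from_quat([q[1],q[2],q[3],q[0]]).as_matrix()
print("t %.2f yaw %.2f"%(s["time_s"],np.degrees(np.arctan2(M[1,0],M[0,0]))),"torque",s["torque"].round(3),"F",s["contact_force"].round(1),"pos",s["tool_pos"].round(4),"w %.4f tau6 %.3f"%(s["width"],s["tau"][5]))
E
python3 -m creep '[[[0,0.8,0,0,255],[0,1.5,0,0,255],[0,1.5,0,2,255],[0,1.5,0,5,255],[0,1.5,0,8,255],[0,1.5,0,11,255],[0,1.5,0,14,255],[0,1.5,0,17,255],[0,1.5,0,20,255],[0,1.5,0,23,255]]]' 60 >/dev/null; python3 r.py
```

```text
t 18.10 yaw 152.63 torque [-0.664  0.241  0.188] F [-1.5 -3.8  8.2] pos [0.4667 0.1609 0.2326] w 0.0127 tau6 -0.387
```

```bash
python3 -m creep '[[[-0.2,-0.4,0,1,255],[-0.2,-0.4,0,2,255],[-0.2,-0.4,0,3,255],[-0.2,-0.4,0,4,255],[-0.2,-0.4,0,5,255],[-0.2,-0.4,0,6,255],[-0.2,-0.4,0,7,255],[-0.2,-0.4,0,8,255],[-0.2,-0.4,0,9,255],[-0.2,-0.4,0,10,255]]]' >/dev/null; python3 r.py
python3 -m creep '[[[0,0,0,0.4,255],[0,0,0,0.8,255],[0,0,0,1.2,255],[0,0,0,1.6,255],[0,0,0,2,255],[0,0,0,2.4,255],[0,0,0,2.8,255],[0,0,0,3.2,255],[0,0,0,3.6,255],[0,0,0,4,255]]]' >/dev/null; python3 r.py
```

```text
t 19.35 yaw 142.68 torque [-0.293  0.38   0.131] F [-2.4  0.6  6.8] pos [0.4667 0.1607 0.2326] w 0.0125 tau6 -0.016
t 20.60 yaw 138.71 torque [-0.362  0.342  0.175] F [-1.3 -2.5  8.4] pos [0.4666 0.1606 0.2326] w 0.0125 tau6 0.095
```

```bash
for i in 1; do python3 -m creep '[[[0,0,0,0.4,255],[0,0,0,0.8,255],[0,0,0,1.2,255],[0,0,0,1.6,255],[0,0,0,2,255],[0,0,0,2.4,255],[0,0,0,2.8,255],[0,0,0,3.2,255],[0,0,0,3.6,255],[0,0,0,4,255]]]' >/dev/null; python3 r.py; done
python3 -m creep '[[[0,0,0,0.4,255],[0,0,0,0.8,255],[0,0,0,1.2,255],[0,0,0,1.6,255],[0,0,0,2,255],[0,0,0,2.4,255],[0,0,0,2.8,255],[0,0,0,3.2,255],[0,0,0,3.6,255],[0,0,0,4,255]]]' >/dev/null; python3 r.py
```

```text
t 21.85 yaw 134.70 torque [-0.365  0.433  0.122] F [-1.7 -1.5  7.9] pos [0.4666 0.1606 0.2326] w 0.0127 tau6 0.095
t 23.10 yaw 130.71 torque [-0.377  0.424  0.184] F [-2.1 -2.5  8.3] pos [0.4665 0.1606 0.2326] w 0.0128 tau6 0.096
```

```bash
python3 -m creep '[[[0,0,0,0.4,255],[0,0,0,0.8,255],[0,0,0,1.2,255],[0,0,0,1.6,255],[0,0,0,2,255],[0,0,0,2.4,255],[0,0,0,2.8,255],[0,0,0,3.2,255],[0,0,0,3.6,255],[0,0,0,4,255]]]' >/dev/null; python3 r.py
python3 -m creep '[[[0,0,0,0.4,255],[0,0,0,0.8,255],[0,0,0,1.2,255],[0,0,0,1.6,255],[0,0,0,2,255],[0,0,0,2.4,255],[0,0,0,2.8,255],[0,0,0,3.2,255],[0,0,0,3.6,255],[0,0,0,4,255]]]' >/dev/null; python3 r.py
```

```text
t 24.35 yaw 126.72 torque [-0.431  0.474  0.245] F [-2.1 -2.3  8.5] pos [0.4665 0.1605 0.2326] w 0.0125 tau6 0.141
t 25.60 yaw 122.72 torque [-0.435  0.502  0.264] F [-2.3 -2.3  8.9] pos [0.4664 0.1605 0.2326] w 0.0129 tau6 0.190
```

Torque has risen by 0.095 N m over the running friction (tau6 0.095 to 0.190, with a slope of about 0.75 per rad), so the pad force is about 10 N. Release, lift clear and check.

```bash
python3 -m creep '[[[0,0,0,4,255],[0,0,0,0,245],[0,0,0,0,220],[0,0,0,0,190],[0,0,0,0,160],[0,0,0,0,150],[0,0,0,0,150],[0,0,0,0,150],[0,0,0,0,150],[0,0,0,0,150]]]' --help 2>&1 | head -5; python3 r.py
```

```text
invalid input: not JSON, or not a number
t 25.60 yaw 122.72 torque [-0.435  0.502  0.264] F [-2.3 -2.3  8.9] pos [0.4664 0.1605 0.2326] w 0.0129 tau6 0.190
```

That call was refused, so nothing moved; its first row also had a stray twist. Here are the correct release rows.

```bash
python3 -m creep '[[[0,0,0,0,255],[0,0,0,0,255],[0,0,0,0,220],[0,0,0,0,190],[0,0,0,0,160],[0,0,0,0,150],[0,0,0,0,150],[0,0,0,0,150],[0,0,0,0,150],[0,0,0,0,150]]]'
python3 r.py
```

```text
time_s: 26.85
tool_pos: [0.4668, 0.1609, 0.2322]
tcp_rot: [0.0, 0.48, 0.877, 0.0]
contact_force: [0.2, 0.3, -0.6]
width: 0.0352
finger_force: 0.0
t 26.85 yaw 122.68 torque [0.008 0.042 0.037] F [ 0.2  0.3 -0.6] pos [0.4668 0.1609 0.2322] w 0.0352 tau6 0.000
```

```bash
python3 -m creep '[[[0,0,-10,0,150],[0,0,-25,0,150],[0,0,-50,0,150],[0,0,-80,0,150],[0,0,-120,0,150],[0,0,-150,0,150],[0,0,-180,0,150],[0,0,-180,0,150],[0,0,-180,0,150],[0,0,-180,0,150]]]'
python3 - <<'E'
from h import *
s=robot.camera('scene');cv2.imwrite('pics/g7.png',crop(s,215,215,315,305))
E
```

```text
time_s: 28.1
tool_pos: [0.4664, 0.1608, 0.4114]
tcp_rot: [-0.001, 0.48, 0.877, -0.001]
contact_force: [-0.2, 0.1, -1.1]
width: 0.0354
finger_force: 0.0
```

View pics/g7.png

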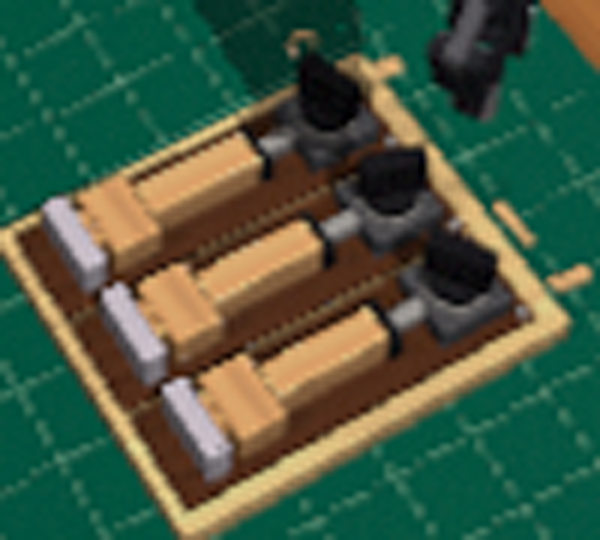

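The blank sits straight between pad and stop. The knob is turned, its neighbours look unchanged, and the gripper is clear. Hand in.

```bash
python3 -c "
from rig import robot
print(robot.hand_in())"
```

```text
the job is handed in; nothing more can be done
None
```

I laid the blank in the empty bay, bowl to the stop, clamped it by feel at about 10 N (estimated from the wrist torque), let go of the knob and handed the job in at about 28 s; no verdict came back.

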